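Load the carrier plate and run it out to the gauge

ROBOT

A 6-joint arm with a two-finger parallel gripper is mounted at the origin on the work surface. World frame = base frame: x ahead of the robot, y to its left, z up, the work surface at z = 0. Lengths are in m, angles in rad, forces in N, time in s.
With the tool pointing down it reaches from about 0.35 to 0.725 m from the base axis. Payload 4.3 kg.
Tool frame: the origin (TCP) lies at the very end of the fingers, on their centre line; the grasp point (between the pads) lies 19 mm behind it; z points along the fingers, y is the line along which they close (so a half turn about z gives the same grasp; the last joint's range is limited). The gripper opens to 85 mm and grips with 20 to 120 N. Pads are 22 mm wide; open, the fingers measure 114 mm over their backs; the gripper's body (76 mm by 85 mm) begins 54 mm behind the grasp point. The pads swing forward as they close: fully open they stand 13 mm farther back than shut.
Start: joints at [1.001, 0.377, 0.081, 1.274, 0, 1.46], TCP at [0.255, 0.515, 0.231] pointing down, gripper open.
Joint ranges: [-2.72, 2.72], [-0.84, 1.66], [-1.02, 1.22], [-1.77, 2.12], [-1.37, 1.28], [-3.14, 3.14]. Speed limits (rad/s): [2.57, 2.57, 3.14, 3.14, 3.14, 3.14].

INTERFACE

Orientations are given as a unit quaternion [x, y, z, w].
In Python, from workcell import read_state, grab_frame, finish_job, recognise gives the robot as it stands.
- The arm moves only by the tool carry_out, never from a script. Its argument "increments" is a list of rows, each a list of 3 entries, a list of its own where there are three numbers: the turn, a rotation vector about the tool's x, y, z each as a share of 30 degrees, from -1 to 1, then the shift along the tool's x, y, z each as a share of 10 cm, from -1 to 1, then the gripper command: -1 is shut, 1 is fully open, values between are in proportion. A call has 1 to 12 rows; each row is the pose to reach, as a shift and turn from the pose commanded when the call began, along the tool's axes at that moment; what a row does not reach only later rows make up. A row lasts 1/8 s, in which the tool goes at most 62.5 mm and 10.7 degrees, less where a joint would pass 70% of its speed; a pose out of reach is approached as far as the arm can. A call with a number of a shift or a turn outside -1 to 1 is refused whole. A call with a gripper value outside its range is refused whole. The fingers move at their own pace and stop on an object; "grip_force" is the grip in N (left out, the last holds). Time passes only in rows, so rows that repeat a pose let the fingers close. It gives the time, the measured TCP pose, the force, the opening and the grip force at its end, in the units of the state.
- read_state(): the state, without advancing time (a new reading comes with each control period).
- grab_frame(name): name is "scene" or "top"; returns a dict with "pixels" (420x560x3 uint8, blue, green, red), "depth" (420x560 float32, m along the optical axis (not along the pixel's ray), 0 where there is no reading), "intrinsics" (3x3 intrinsics, pixels), "D" ([k1, k2, p1, p2, k3] as OpenCV has them; the pictures are not rectified), "T" (4x4, takes a point from camera to world coordinates). Camera axes: x right, y up, looking along -z (the intrinsics and any distortion apply to the point x, -y, -z); pixel columns grow to the right and rows downward; lengths in m; the calibration is good to about 2 mm. A picture is of the moment at which its call begins.
- finish_job(): hands the job in; it is judged then, once.
Trained networks look in the newest picture that a camera, given by its name, has taken for a name from the list of things; names that differ only in an ending like _2 or _b are one class to them, and where a whole thing is asked for, a point or a joint stands for the part that bears it (a point fixed in the world has none). Each returns a list of dicts, best first, with "conf" (0 to 1); they miss things now and then, are a little off and sometimes report something else, mostly with a low value. They report only what shows in the picture. A call takes as long as a camera call. They do not tell look-alikes from the thing itself.
- recognise(camera, thing): "box" ([centre column, centre row, width, height] in pixels, round what is visible of it).
The state is a dict: "time": time; "q": joint angles; "dq": joint speeds; "tau": joint torques, N m; "tool_pos": TCP position; "orientation": TCP orientation; "force": force on the tool from outside, world axes, zero at the start; "moment": the same for the moment, N m; "finger_gap": finger opening in m; "grasp_force": force on a finger pad.
Only numpy, scipy, OpenCV 4.12 (cv2) and the standard library are available. Lean on these libraries where they do the work, as an engineer would, in place of code of your own. Each camera call takes 0.05 s, during which the arm holds its last target. There are 200 camera calls.

TASK

Take the rectangular resin block out of the compartmented tray, set it fully down in the framed nest on the carrier plate and let go of it. Then slide the loaded plate straight out over the edge of the bed until its leading edge is level with the tip of the gauge pointer; out there it would tip off the bed, so finish while holding the plate flat and still in that position, block still in its nest, without letting go. Do not let the plate tip on the way, leave the other parts in the tray and the jar beside the gauge where they are, and do not lean the plate on the gauge.

Things in the scene. Friction and masses are not known exactly. Their poses are not given: they have to be found in the camera images.
- bed: Fixed loading bed: teal block with a dark steel flat top, 130 (its x) x 240 (its y) x 70 mm high, no rims. Origin: centre of its underside, on the table; its top is at z = 70 mm. Its -y end (120 mm from the centre) is the outlet edge: the plate is slid out over it, along the bed's -y.
- plate: Loose aluminium carrier plate on the bed, roughly along it, its outer end sticking out 10 to 40 mm. 70 (its x) x 250 (its y) x 8 mm, about 0.4 kg; inner end carries a black grip, outer end the nest. Origin: centre of its underside; -y is the outer, leading end. Loaded, its centre of mass lies 110 to 125 mm behind the leading edge, so left alone at the gauge it tips.
- plate_lead (a point): Middle of the plate's leading edge (plate frame 0, -125 mm, half the thickness up). Axes as the plate.
- plate_nest (a point): Centre of the nest's floor, on the plate's top face, 45 mm from the leading edge. The nest is a black frame of 4 mm wide, 4 mm high strips round a free space of 61 (plate x) x 45 (plate y) mm; the block lies in it with its long side along the plate's x. Axes as the plate.
- plate_grip (a point): Top centre of the upright black grip block fixed on the plate 15 mm from its inner end: 46 (plate x) x 18 (plate y) x 34 mm high above the plate's top face; free on both sides, to be pinched across its 18 mm. Axes as the plate.
- gauge: Fixed gauge on the table, 145 to 180 mm beyond the outlet edge: 50 mm square foot and 97 mm high post on the far side (bed +x) of the plate's path. Origin: on the table below the pointer's tip; axes parallel to the bed's. The leading edge is at the mark when its y in this frame is 0. Foot and post are centred at x = +55 mm.
- gauge_tip (a point): Tip of the gauge's thin dark pointer, which runs from the post along the gauge's -x toward the plate's path, 71 to 77 mm above the table; 20 mm clear of the plate's side (55 mm from the bed's centre line) if the plate runs centrally. Axes as the gauge.
- tray: Fixed white tray, 250 (its x) x 126 (its y) x 14 mm high, walls and floor 5 mm, split by two 5 mm walls across x into three compartments of about 77 x 116 mm. Origin: centre of its underside. Each compartment holds one brown resin part; which is where varies.
- block: The part to load: brown resin rectangular block, 50 (its x) x 36 (its y) x 32 mm high, about 0.1 kg, lying in one tray compartment with its long side roughly along the tray's x. Origin: centre of its underside.
- puck: Bystander in the tray: brown resin solid disc, 40 mm diameter, 26 mm high. Origin: centre of its underside.
- ring: Bystander in the tray: brown resin ring, 44 mm outside, 24 mm inside, 18 mm high. Origin: centre of its underside.
- jar: Bystander: amber jar with a black cap, 56 mm diameter, 70 mm high. Origin: centre of its underside.
Mind the look-alikes: they are no part of the job. Leave any pink or yellow look-alike of the block alone. Leave any blue look-alike of the gauge alone.

How it is judged:
On the way:
1. the block lies fully down in the nest and has been let go, the plate still safe on the bed (x of block in the frame of plate_nest between -0.0075 and 0.0075 m and y of block in the frame of plate_nest between -0.0065 and 0.0065 m and z of block in the frame of plate_nest between -0.0025 and 0.0025 m and angle between block's own z axis and vertical below 0.06 rad and contact force between the fingers and block below 0.1 N and y of plate_lead in the frame of bed above -0.2 m), for 0.2 s.
At the end, for the whole second after the job is handed in: Leading edge within 6 mm of the pointer along the bed; plate flat on the bed (0.05 rad, 6 mm), within 0.09 rad and 18 mm of its centre line, still, held by the fingers (over 0.5 N), off the gauge; block in the nest (7.5 mm along and 6.5 mm across of centre, 2.5 mm of floor, level), untouched (y of plate_lead in the frame of gauge between -0.006 and 0.006 m and x of plate in the frame of bed between -0.018 and 0.018 m and angle between the y axis of plate and the y axis of bed, either way round below 0.09 rad and angle between plate's own z axis and vertical below 0.05 rad and z of plate in the frame of bed between 0.064 and 0.076 m and linear speed of plate below 0.01 m/s and contact force between the fingers and plate above 0.5 N and contact force between plate and gauge below 0.3 N and x of block in the frame of plate_nest between -0.0075 and 0.0075 m and y of block in the frame of plate_nest between -0.0065 and 0.0065 m and z of block in the frame of plate_nest between -0.0025 and 0.0025 m and angle between block's own z axis and vertical below 0.06 rad and contact force between the fingers and block below 0.1 N); the arm keeps its last pose, push and grip.
It fails at once if the plate tips by more than 0.15 rad (angle between plate's own z axis and vertical above 0.15 rad).
It fails at once if the disc, the ring or the jar is moved by more than 25 mm (distance of any of puck, ring, jar from where it was at the start of the episode above 0.025 m).
It also fails if it takes over 54 s, if anything falls off the work surface, if the arm or the gripper's body presses on something with over 40 N, if the wrist force passes 120 N, or if a joint passes its speed limit or range.

## Working session

There is one attempt and no reset: what is moved stays moved. The work goes in short steps, Python scripts to look and compute and a tool call to move; the robot and the scene stay as the last step left them, time stands still between calls to the robot, and variables do not carry over. Pictures are saved under pics/ and viewed, at most 10 in all, crops included, and the job is handed in when it is done.

Besides the shell and the picture viewer there is one more tool, called after "Emit:" by a JSON object that holds its "name" and its "arguments". carry_out: Moves the arm, as the interface text tells. Shift numbers are shares of 10 cm and turn numbers shares of 30 degrees, none past 1 either way. Its arguments: {"type":"object","properties":{"increments":{"type":"array"},"grip_force":{"type":"number"}},"required":["increments"]}

```bash
mkdir -p pics; ls; cat > h.py <<'E'
import numpy as np, cv2
from workcell import *
from scipy.spatial.transform import Rotation as R
def pts(f):
    h,w=f["depth"].shape
    u,v=np.meshgrid(np.arange(w),np.arange(h))
    p=cv2.undistortPoints(np.stack([u,v],-1).reshape(-1,1,2).astype(float),np.array(f["intrinsics"]),np.array(f["D"])).reshape(h,w,2)
    d=f["depth"]
    P=np.stack([p[...,0]*d,-p[...,1]*d,-d],-1)
    T=np.array(f["T"])
    W=P@T[:3,:3].T+T[:3,3]
    W[d==0]=np.nan
    return W
def project(f,X):
    T=np.linalg.inv(np.array(f["T"])); c=np.atleast_2d(X)@T[:3,:3].T+T[:3,3]
    c=c*[1,-1,-1]
    return cv2.projectPoints(c,np.zeros(3),np.zeros(3),np.array(f["intrinsics"]),np.array(f["D"]))[0].reshape(-1,2)
E
python3 - <<'E'
from h import *
for n in("top","scene"):
    f=grab_frame(n); cv2.imwrite(f"pics/{n}0.png",f["pixels"]); np.save(n+"0.npy",f,allow_pickle=True)
    W=pts(f)
    for t in["bed","plate","plate_nest","plate_grip","gauge","gauge_tip","tray","block","puck","ring","jar"]:
        for r in recognise(n,t)[:3]:
            b=r["box"]; v,u=int(min(419,max(0,b[1]))),int(min(559,max(0,b[0])))
            print(n,t,round(r["conf"],2),np.round(b),np.round(W[v,u],3))
E
```

```text
pics
top bed 0.79 [267. 218.  93.  57.] [0.527 0.013 0.076]
top bed 0.19 [371. 176.  22.  18.] [ 0.66  -0.269  0.016]
top plate 0.74 [275. 217.  98.  38.] [ 0.53  -0.008  0.076]
top plate 0.69 [155. 262.  13.  16.] [0.413 0.31  0.007]
top plate_nest 0.62 [276. 216.  96.  40.] [ 0.535 -0.013  0.081]
top plate_grip 0.83 [277. 214.  98.  37.] [ 0.54  -0.015  0.08 ]
top gauge 0.7 [370. 175.  21.  24.] [ 0.66  -0.267  0.028]
top gauge 0.65 [329. 166.  21.  18.] [ 0.683 -0.152  0.023]
top gauge_tip 0.92 [328. 167.  20.  22.] [ 0.683 -0.152  0.023]
top gauge_tip 0.84 [372. 175.  21.  20.] [ 0.659 -0.269  0.031]
top gauge_tip 0.75 [155. 261.  13.  13.] [0.418 0.309 0.002]
top tray 0.89 [159. 231.  57.  95.] [0.495 0.297 0.038]
top block 0.74 [108. 222.  20.  19.] [0.517 0.436 0.031]
top block 0.7 [160. 227.  20.  19.] [0.503 0.293 0.035]
top block 0.5 [213. 274.  15.  18.] [0.386 0.148 0.031]
top puck 0.54 [162. 196.  13.  18.] [0.588 0.297 0.029]
top puck 0.5 [264. 220.  93.  61.] [0.524 0.018 0.081]
top ring 0.73 [156. 262.  14.  14.] [0.413 0.305 0.007]
top jar 0.81 [438. 228.  26.  19.] 
[... 419 characters left out ...]
233. 101. 100.] [0.547 0.046 0.075]
scene gauge 0.9 [198. 178.  23.  36.] [ 0.652 -0.287  0.015]
scene gauge 0.58 [206. 208.  26.  33.] [ 0.693 -0.149  0.061]
scene gauge_tip 0.85 [207. 213.  29.  35.] [ 0.693 -0.151  0.037]
scene gauge_tip 0.8 [195. 181.  27.  29.] [ 0.67  -0.265  0.035]
scene tray 0.94 [373. 322. 120.  96.] [0.506 0.318 0.017]
scene block 0.76 [369. 246.  26.  26.] [0.393 0.157 0.032]
scene block 0.71 [406. 369.  33.  30.] [0.519 0.443 0.03 ]
scene block 0.62 [370. 315.  29.  28.] [0.51  0.306 0.038]
scene ring 0.76 [401. 301.  16.  24.] [0.415 0.309 0.009]
scene ring 0.52 [294. 232.  98.  99.] [0.548 0.044 0.079]
scene jar 0.67 [212. 123.  17.  28.] [ 0.529 -0.43   0.057]
```

```bash
python3 - <<'E'
import cv2
i=cv2.imread("pics/top0.png")[140:300,80:470]; cv2.imwrite("pics/top0c.png",cv2.resize(i,None,fx=2.05,fy=2.05,interpolation=2))
i=cv2.imread("pics/scene0.png")[100:400,170:440]; cv2.imwrite("pics/scene0c.png",cv2.resize(i,None,fx=2,fy=2,interpolation=2))
E
```

```text
(no output)
```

View pics/top0c.png

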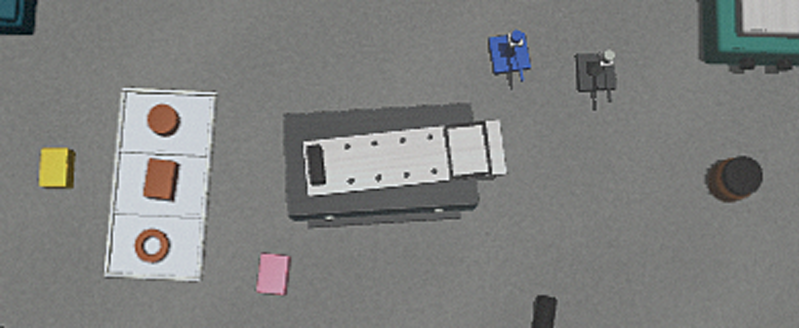

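View pics/scene0c.png

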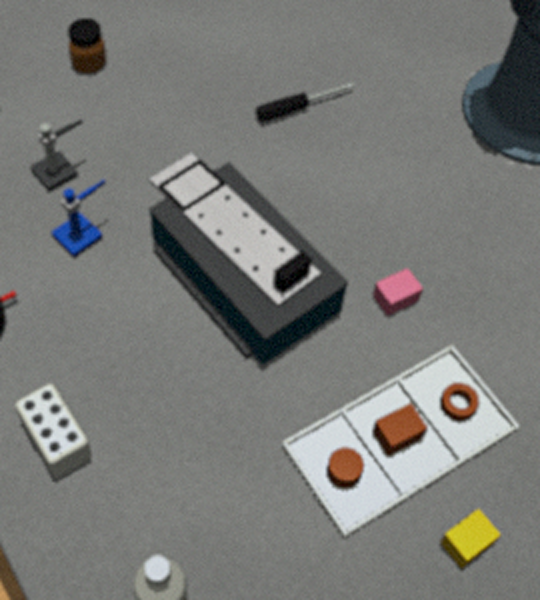

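The brown block candidates in the top image are brown (160,227) in the middle tray compartment, pink (213,274) and yellow (108,222). The brown one fits the description. The gauge is the grey one at (371,176); the blue one at (329,166) is the look-alike. Next I'll measure.

```bash
cat >> h.py <<'E'
def rect(W,m):
    P=W[m]; c,s,a=cv2.minAreaRect((P[:,:2]*1000).astype(np.float32))
    return np.round(c,1),np.round(s,1),round(a,1),len(P),np.round(np.nanmedian(P[:,2])*1000,1)
E
python3 - <<'E'
from h import *
for n in("top","scene"):
    f=np.load(n+"0.npy",allow_pickle=True).item(); W=pts(f); I=f["pixels"].astype(int); B,G,Rr=I[...,0],I[...,1],I[...,2]
    x,y,z=W[...,0],W[...,1],W[...,2]
    box=lambda a,b,c,d:(x>a)&(x<b)&(y>c)&(y<d)
    brown=(Rr-B>40)
    print(n,"block",rect(W,box(.45,.55,.25,.35)&brown&(z>.029)))
    print(" block+",rect(W,box(.45,.55,.25,.35)&(z>.029)))
    bed=box(.4,.65,-.2,.2)&(z>.062)
    print(" bedregion z hist",np.histogram(z[bed],bins=np.arange(.062,.13,.004)))
    print(" bed",rect(W,bed&(z<.0745)&(y>-.115)))
    white=(I.min(-1)>130)
    print(" plate white",rect(W,bed&white))
    print(" grip",rect(W,bed&(z>.1)))
    g=box(.56,.72,-.36,-.23)&(z>.055)
    print(" gauge hi",rect(W,g)); print(np.round(W[g][np.argsort(W[g][:,0])][:12],3).tolist())
i=cv2.imread("pics/top0.png"); a=cv2.resize(i[180:280,125:195],None,fx=6,fy=6,interpolation=2)[:600]; b=cv2.resize(i[195:245,215:335],None,fx=3.2,fy=6,interpolation=2); 
cv2.imwrite("pics/a.png",a)
i=cv2.imread("pics/scene0.png")[140:260,180:360];cv2.imwrite("pics/b.png",cv2.resize(i,None,fx=4.4,fy=4.4,interpolation=2))
E
```

```text
top block (array([503.9, 300.1]), array([34.3, 48.8]), 84.4, 240, np.float64(36.7))
 block+ (array([503.5, 300. ]), array([34.7, 50. ]), 83.9, 248, np.float64(36.6))
 bedregion z hist (array([ 163, 1006, 1170, 1133, 1136,  223,   14,    2,    2,    5,    3,
         28,   75,   28,    1,    0]), array([0.062, 0.066, 0.07 , 0.074, 0.078, 0.082, 0.086, 0.09 , 0.094,
       0.098, 0.102, 0.106, 0.11 , 0.114, 0.118, 0.122, 0.126]))
 bed (array([531.4,  10. ]), array([131.2, 251.9]), 4.8, 2433, np.float64(70.1))
 plate white (array([532.2, -15. ]), array([ 69.6, 249.7]), 7.9, 2180, np.float64(78.2))
 grip (array([516.6,  94.2]), array([45.7, 18.2]), 7.5, 137, np.float64(112.1))
 gauge hi (array([ 643.8, -275.5]), array([63.1, 17.9]), 14.3, 101, np.float64(80.7))
[[0.611, -0.276, 0.072], [0.612, -0.274, 0.081], [0.615, -0.274, 0.081], [0.619, -0.275, 0.075], [0.62, -0.274, 0.069], [0.621, -0.275, 0.078], [0.622, -0.273, 0.073], [0.624, -0.275, 0.077], [0.624, -0.273, 0.075], [0.626, -0.275, 0.078], [0.627, -0.273, 0.074], [0.629, -0.273, 0.077]]
scene block (array([505.1, 300.6]), array([3
[... 312 characters left out ...]
.09 , 0.094,
       0.098, 0.102, 0.106, 0.11 , 0.114, 0.118, 0.122, 0.126]))
 bed (array([532.2,  11.5]), array([132. , 249.4]), 4.9, 2267, np.float64(70.1))
 plate white (array([529.2, -17.1]), array([ 77.3, 251.5]), 8.3, 1786, np.float64(78.0))
 grip (array([518.3,  93.9]), array([46.4, 18.2]), 7.6, 163, np.float64(111.5))
 gauge hi (array([ 643.4, -267.4]), array([21.4, 61.7]), 87.8, 126, np.float64(78.6))
[[0.612, -0.277, 0.072], [0.612, -0.275, 0.077], [0.615, -0.275, 0.08], [0.615, -0.276, 0.075], [0.616, -0.276, 0.071], [0.618, -0.276, 0.076], [0.619, -0.275, 0.073], [0.621, -0.276, 0.077], [0.622, -0.276, 0.07], [0.622, -0.274, 0.077], [0.625, -0.273, 0.079], [0.626, -0.274, 0.075]]
```

View pics/a.png

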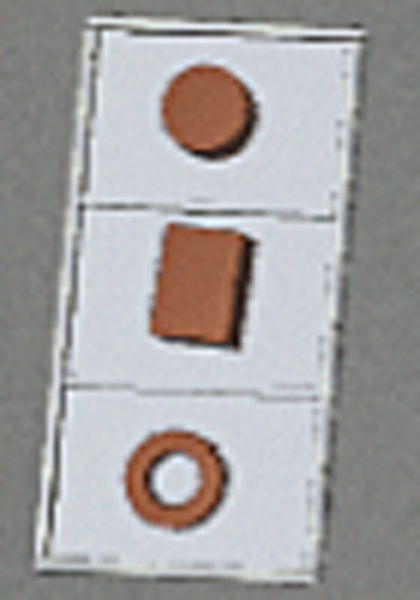

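View pics/b.png

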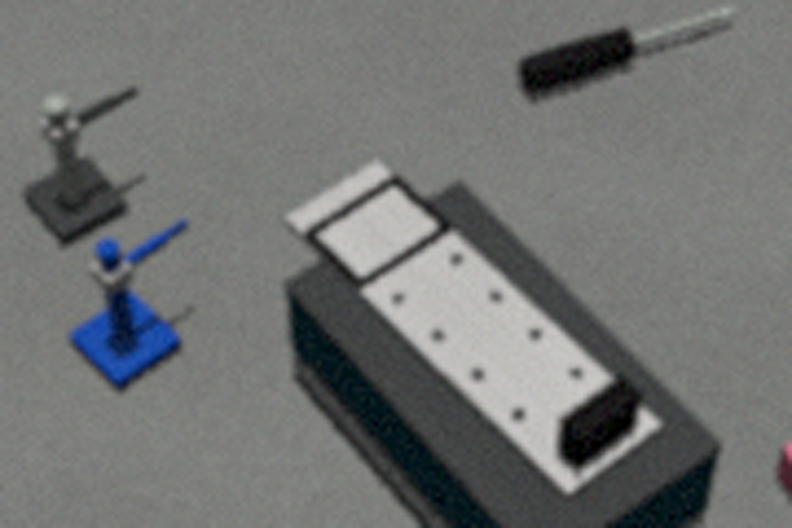

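Both crops confirm the brown rectangular block in the middle compartment (a.png, 198,285) and the grey gauge (b.png, 60,160). The block is at about (504, 300) mm with its long side at -5.6°. The nest is at about (542, -94) mm with the plate at 7.7°, and the bed is at about 4.85°. Next I'll compute the first move.

```bash
cat >> h.py <<'E'
def plan(p,yaw_y):
    """shift/turn in tool axes (units of the move) to TCP p (mm), tool y line along yaw_y deg, pointing down"""
    s=read_state(); R0=R.from_quat(s["orientation"]); best=None
    for k in(0,180):
        a=np.radians(yaw_y+k); y=np.array([np.cos(a),np.sin(a),0]); z=np.array([0,0,-1.]); x=np.cross(y,z)
        rv=(R0.inv()*R.from_matrix(np.stack([x,y,z],1))).as_rotvec()
        if best is None or np.linalg.norm(rv)<np.linalg.norm(best): best=rv
    d=R0.inv().apply(np.array(p)/1000-s["tool_pos"])
    print("turn",np.round(np.degrees(best)/30,3),"shift",np.round(d/.1,3),"q",np.round(s["q"],2))
    print("tool axes\n",np.round(R0.as_matrix(),3), np.round(s["tool_pos"],4), s["time"])
E
python3 -c "
from h import *
plan([504,300.2,90],84.4)"
```

```text
turn [ 0.     0.    -0.691] shift [-3.184 -0.824  1.413] q [ 1.    0.38  0.08  1.27 -0.    1.46]
tool axes
 [[-0.896  0.444  0.   ]
 [ 0.444  0.896  0.   ]
 [-0.     0.    -1.   ]] [0.2552 0.5153 0.2313] 1.2
```

Emit:
{"name": "carry_out", "arguments": {"increments": [[[0,0,0],[-0.5,-0.14,0.2],1],[[0,0,0],[-1,-0.27,0.4],1]]}}

```text
time: 1.45
tool_pos: [0.3335, 0.4466, 0.1911]
orientation: [0.227, 0.974, 0.001, 0.0]
force: [0.1, -0.2, -0.7]
finger_gap: 0.0857
grasp_force: 0.0
```

Emit:
{"name": "carry_out", "arguments": {"increments": [[[0,0,0],[-0.5,-0.14,0.2],1],[[0,0,0],[-1,-0.27,0.4],1]]}}

```text
time: 1.7
tool_pos: [0.4116, 0.3771, 0.1509]
orientation: [0.228, 0.974, 0.0, 0.0]
force: [-0.3, -0.2, 0.0]
finger_gap: 0.0854
grasp_force: 0.0
```

Emit:
{"name": "carry_out", "arguments": {"increments": [[[0,0,-0.35],[-0.5,-0.14,0.2],1],[[0,0,-0.69],[-1,-0.27,0.4],1],[[0,0,-0.69],[-1,-0.27,0.4],1]]}}

```text
time: 2.08
tool_pos: [0.4896, 0.3067, 0.1095]
orientation: [0.052, 0.999, -0.001, -0.001]
force: [0.3, -0.0, 0.2]
finger_gap: 0.0855
grasp_force: 0.0
```

```bash
python3 -c "
from h import *
plan([504,300.2,10],84.4)"
```

```text
turn [-0.003 -0.003 -0.011] shift [-0.152 -0.048  0.995] q [ 0.45  0.45 -0.14  0.99 -0.    0.55]
tool axes
 [[-0.995  0.103 -0.002]
 [ 0.103  0.995 -0.002]
 [ 0.002 -0.002 -1.   ]] [0.4896 0.3067 0.1095] 2.075
```

Emit:
{"name": "carry_out", "arguments": {"increments": [[[0,0,-0.01],[-0.15,-0.05,0],0.4],[[0,0,-0.01],[-0.15,-0.05,0.4],0.4],[[0,0,-0.01],[-0.15,-0.05,0.7],0.4],[[0,0,-0.01],[-0.15,-0.05,0.9],0.4],[[0,0,-0.01],[-0.15,-0.05,0.99],0.4],[[0,0,-0.01],[-0.15,-0.05,0.99],0.4]]}}

```text
time: 2.82
tool_pos: [0.5025, 0.3037, 0.0125]
orientation: [0.046, 0.999, 0.0, 0.0]
force: [0.5, -0.2, 0.4]
finger_gap: 0.06
grasp_force: 0.0
```

Emit:
{"name": "carry_out", "arguments": {"increments": [[[0,0,0],[0,0,0],-1],[[0,0,0],[0,0,0],-1],[[0,0,0],[0,0,0],-1],[[0,0,0],[0,0,0],-1],[[0,0,0],[0,0,0],-1],[[0,0,0],[0,0,0],-1]], "grip_force": 40}}

```text
time: 3.58
tool_pos: [0.5037, 0.3037, 0.0137]
orientation: [0.047, 0.999, 0.001, 0.001]
force: [-0.5, 0.3, 5.7]
finger_gap: 0.0352
grasp_force: 42.1
```

Emit:
{"name": "carry_out", "arguments": {"increments": [[[0,0,0],[0,0,-0.3],-1],[[0,0,0],[0,0,-0.6],-1],[[0,0,0],[0,0,-1],-1],[[0,0,0],[0,0,-1],-1]]}}

```text
time: 4.08
tool_pos: [0.505, 0.3043, 0.1158]
orientation: [0.047, 0.999, 0.002, 0.003]
force: [0.4, -0.3, -1.5]
finger_gap: 0.0356
grasp_force: 41.3
```

```bash
python3 -c "
from h import *
plan([542.3,-94.3,130],97.6)
f=grab_frame('scene');cv2.imwrite('pics/c.png',cv2.resize(f['pixels'][180:360,280:460],None,fx=3,fy=3))"
```

```text
turn [ 0.006  0.012 -0.432] shift [-0.744 -3.934 -0.152] q [ 0.43  0.46 -0.1   1.    0.    0.53]
tool axes
 [[-0.996  0.093  0.006]
 [ 0.093  0.996  0.003]
 [-0.006  0.004 -1.   ]] [0.505  0.3043 0.1158] 4.075
```

View pics/c.png

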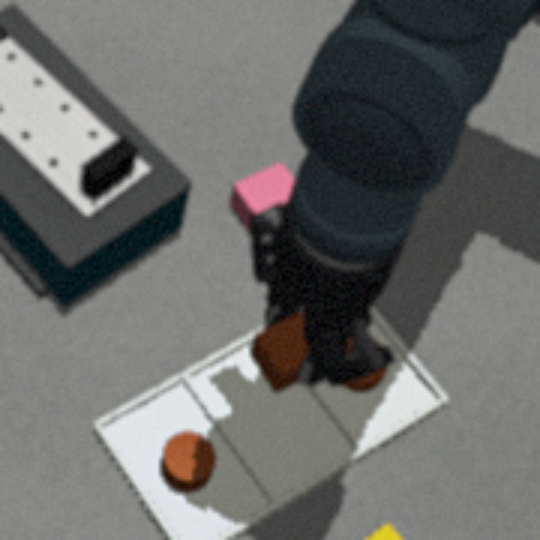

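The block is held in the gripper, shown at (285,345) in the crop, and the ring and puck are undisturbed. Now I'll carry it to the nest.

Emit:
{"name": "carry_out", "arguments": {"increments": [[[0,0,0],[-0.1,-0.3,-0.2],-1],[[0,0,0],[-0.14,-0.65,-0.35],-1],[[0,0,0],[-0.19,-1,-0.35],-1]]}}

```text
time: 4.5
tool_pos: [0.5118, 0.2009, 0.1467]
orientation: [0.046, 0.999, -0.0, -0.0]
force: [0.3, -0.5, -1.3]
finger_gap: 0.0356
grasp_force: 41.2
```

Emit:
{"name": "carry_out", "arguments": {"increments": [[[0,0,0],[-0.1,-0.5,0],-1],[[0,0,0],[-0.19,-1,0],-1]]}}

```text
time: 4.75
tool_pos: [0.5204, 0.0991, 0.1454]
orientation: [0.046, 0.999, -0.0, -0.001]
force: [0.9, -0.6, -1.0]
finger_gap: 0.0349
grasp_force: 41.2
```

Emit:
{"name": "carry_out", "arguments": {"increments": [[[0,0,0],[-0.1,-0.5,0],-1],[[0,0,0],[-0.19,-1,0],-1]]}}

```text
time: 5.0
tool_pos: [0.53, -0.0023, 0.1454]
orientation: [0.047, 0.999, 0.0, -0.002]
force: [1.6, 0.5, -1.9]
finger_gap: 0.0353
grasp_force: 41.2
```

Emit:
{"name": "carry_out", "arguments": {"increments": [[[0,0,-0.15],[-0.09,-0.45,0],-1],[[0,0,-0.3],[-0.18,-0.8,0],-1],[[0,0,-0.43],[-0.18,-0.93,0],-1],[[0,0,-0.43],[-0.18,-0.93,0],-1]]}}

```text
time: 5.5
tool_pos: [0.5393, -0.0957, 0.1454]
orientation: [-0.064, 0.998, 0.001, -0.002]
force: [0.4, -1.2, -0.9]
finger_gap: 0.0353
grasp_force: 41.1
```

```bash
python3 - <<'E'
from h import *
plan([542.3,-94.3,87],97.6)
for n in("top","scene"):
    f=grab_frame(n);W=pts(f);x,y,z=np.moveaxis(W,-1,0);I=f["pixels"].astype(int)
    m=(I.min(-1)>110)&(z>.072)&(z<.086)&(x>.4)&(x<.65)&(abs(y)<.2)
    print(rect(W,m))
    m=(I[...,2]-I[...,0]>30)&(z>.1)&(x>.4)&(x<.65)&(abs(y)<.2)
    if m.sum()>5: print("block",rect(W,m),W[m].min(0),W[m].max(0))
    print(n)
E
```

```text
turn [ 0.003 -0.006 -0.007] shift [-0.034  0.009  0.584] q [-0.29  0.36 -0.16  1.05  0.   -0.42]
tool axes
 [[-0.992 -0.129 -0.003]
 [-0.129  0.992  0.001]
 [ 0.003  0.002 -1.   ]] [ 0.5393 -0.0957  0.1454] 5.5
(array([534.7,  48.4]), array([117.2, 169.9]), 24.0, 1109, np.float64(77.8))
top
(array([532.1, -16.2]), array([ 74.4, 252.2]), 8.6, 892, np.float64(78.1))
block (array([498., -77.]), array([ 47.8, 147.2]), 73.7, 187, np.float64(167.9)) [ 0.43325118 -0.11378524  0.14592374] [ 0.56790367 -0.03424171  0.60087605]
scene
```

Emit:
{"name": "carry_out", "arguments": {"increments": [[[0,0,-0.01],[-0.03,0.01,0.2],-1],[[0,0,-0.01],[-0.03,0.01,0.4],-1],[[0,0,-0.01],[-0.03,0.01,0.48],-1],[[0,0,-0.01],[-0.03,0.01,0.48],-1]]}}

```text
time: 6.1
tool_pos: [0.5428, -0.0929, 0.0987]
orientation: [-0.069, 0.998, 0.0, -0.001]
force: [0.6, 0.2, -1.1]
finger_gap: 0.0353
grasp_force: 41.2
```

```bash
python3 - <<'E'
from h import *
plan([542.3,-94.3,87],97.6)
f=grab_frame("scene");u,v=project(f,[.542,-.094,.085])[0].astype(int)
cv2.imwrite('pics/d.png',cv2.resize(f['pixels'][v-50:v+40,u-60:u+60],None,fx=6,fy=6,interpolation=2))
E
```

```text
turn [ 0.002 -0.003  0.01 ] shift [ 0.006 -0.013  0.117] q [-0.28  0.4  -0.23  0.94  0.   -0.42]
tool axes
 [[-0.991 -0.137 -0.002]
 [-0.137  0.991  0.001]
 [ 0.001  0.001 -1.   ]] [ 0.5428 -0.0929  0.0987] 6.1
```

View pics/d.png

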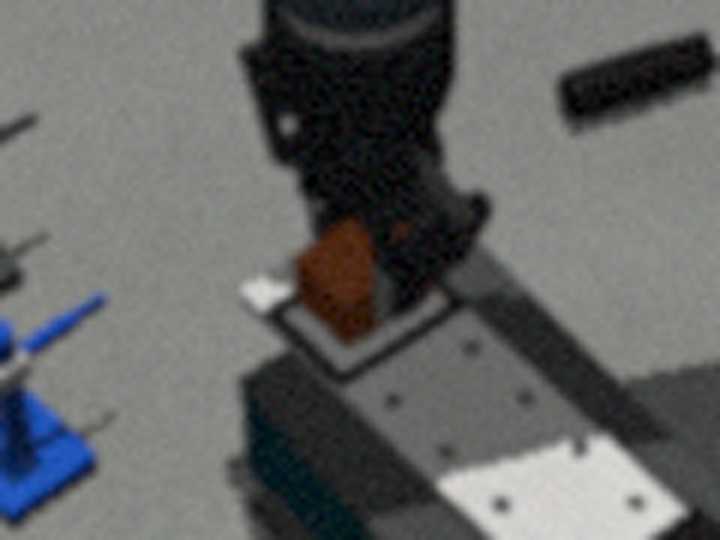

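The block hangs just above the nest at about (345,280), inside the frame outline. I'll check its corner numerically.

```bash
python3 - <<'E'
from h import *
f=np.load("scene0.npy",allow_pickle=True).item()
u,v=project(f,[.542,-.094,.085])[0].astype(int)
s=read_state();t=s["tool_pos"];a=np.radians(7.9);ex=np.array([np.cos(a),np.sin(a),0]);ey=np.array([-np.sin(a),np.cos(a),0])
for z in(t[2]-.009,t[2]+.023):
  for sx,sy in((1,1),(1,-1),(-1,1)):
    p=t+sx*.025*ex+sy*.018*ey;p[2]=z
    print(sx,sy,z,np.round((project(f,p)[0]-[u-60,v-50])*6))
n=np.array([.5423,-.0943,.082])
for sx,sy in((1,1),(1,-1),(-1,1)): print("nest outer",sx,sy,np.round((project(f,n+sx*.0345*ex+sy*.0265*ey)[0]-[u-60,v-50])*6))
E
```

```text
1 1 0.09043817325356066 [345. 350.]
1 -1 0.09043817325356066 [292. 299.]
-1 1 0.09043817325356066 [435. 291.]
1 1 0.12243817325356066 [343. 302.]
1 -1 0.12243817325356066 [289. 251.]
-1 1 0.12243817325356066 [436. 243.]
nest outer 1 1 [341. 383.]
nest outer 1 -1 [264. 308.]
nest outer -1 1 [466. 302.]
```

Emit:
{"name": "carry_out", "arguments": {"increments": [[[0,0,0.01],[0,-0.01,0.06],-1],[[0,0,0.01],[0,-0.01,0.1],-1],[[0,0,0.01],[0,-0.01,0.12],-1],[[0,0,0.01],[0,-0.01,0.12],-1]]}}

```text
time: 6.65
tool_pos: [0.5434, -0.0947, 0.0871]
orientation: [-0.066, 0.998, 0.0, -0.0]
force: [-0.3, 0.4, -1.3]
finger_gap: 0.0353
grasp_force: 41.2
```

Emit:
{"name": "carry_out", "arguments": {"increments": [[[0,0,0],[0,0,0.01],-1],[[0,0,0],[0,0,0.02],-1],[[0,0,0],[0,0,0.02],-1]]}}

```text
time: 7.02
tool_pos: [0.5437, -0.0948, 0.0867]
orientation: [-0.066, 0.998, -0.0, 0.0]
force: [-3.9, 1.3, 8.7]
finger_gap: 0.0351
grasp_force: 42.4
```

Contact shows at 8.7 N, so I'll release and lift off.

Emit:
{"name": "carry_out", "arguments": {"increments": [[[0,0,0],[0,0,0.01],0.4],[[0,0,0],[0,0,0.01],0.4],[[0,0,0],[0,0,0.01],0.4],[[0,0,0],[0,0,0.01],0.4],[[0,0,0],[0,0,-0.2],0.4],[[0,0,0],[0,0,-0.5],0.4],[[0,0,0],[0,0,-0.8],0.4],[[0,0,0],[0,0,-0.8],0.4]]}}

```text
time: 8.02
tool_pos: [0.5456, -0.0953, 0.1678]
orientation: [-0.066, 0.998, -0.001, 0.003]
force: [0.4, -0.1, -0.9]
finger_gap: 0.0597
grasp_force: 0.0
```

Emit:
{"name": "carry_out", "arguments": {"increments": [[[0,0,0],[0,0.5,0],0.4],[[0,0,0],[0,1,0],0.4],[[0,0,0],[0,1,0],0.4]]}}

```text
time: 8.4
tool_pos: [0.5288, 0.0073, 0.1639]
orientation: [-0.068, 0.998, 0.001, -0.001]
force: [-0.2, -0.5, 0.1]
finger_gap: 0.06
grasp_force: 0.0
```

```bash
python3 - <<'E'
from h import *
for n in("top","scene"):
    f=grab_frame(n);W=pts(f);x,y,z=np.moveaxis(W,-1,0);I=f["pixels"].astype(int)
    b=(x>.4)&(x<.65)&(abs(y)<.2)
    print(n,"plate",rect(W,(I.min(-1)>110)&(z>.072)&(z<.086)&b))
    print("block",rect(W,(I[...,2]-I[...,0]>30)&(z>.1)&(z<.12)&b&(y<-.05)))
    print("grip",rect(W,(z>.105)&(z<.118)&b&(y>.06)))
    if n=="scene":
        u,v=project(f,[.542,-.094,.085])[0].astype(int)
        cv2.imwrite('pics/e.png',cv2.resize(f['pixels'][v-50:v+60,u-40:u+100],None,fx=5,fy=5,interpolation=2))
plan([517,94,150],97.6)
E
```

```text
top plate (array([520. ,  -7.1]), array([ 69.3, 274.9]), 12.7, 460, np.float64(78.2))
block (array([545.3, -94.3]), array([49.8, 35.4]), 8.0, 270, np.float64(109.9))
grip (array([0., 0.]), array([0., 0.]), 0.0, 0, np.float64(nan))
scene plate (array([530.8, -16.4]), array([ 75.6, 251.9]), 8.4, 654, np.float64(78.1))
block (array([546.7, -94.1]), array([51.2, 38.8]), 8.4, 259, np.float64(109.6))
grip (array([518.1,  94. ]), array([46.3, 18.2]), 8.3, 140, np.float64(111.7))
turn [-0.    -0.003  0.001] shift [0.008 0.903 0.143] q [-0.11  0.32 -0.18  1.07 -0.   -0.24]
tool axes
 [[-0.991 -0.133 -0.001]
 [-0.133  0.991 -0.   ]
 [ 0.001 -0.    -1.   ]] [0.5298 0.0047 0.1643] 8.5
  return np.nanmean(a, axis, out=out, keepdims=keepdims)
```

View pics/e.png

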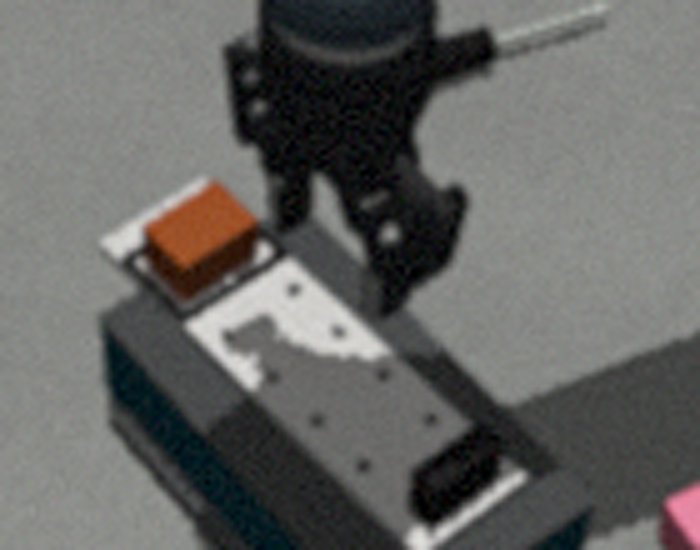

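The block sits flat in the nest with its top at 110 mm, about 3 mm off centre in x. Now for the grip.

Emit:
{"name": "carry_out", "arguments": {"increments": [[[0,0,0],[0,0.5,0],0.2],[[0,0,0],[0,0.9,0],0.2],[[0,0,0],[0,0.9,0.3],0.2],[[0,0,0],[0,0.9,0.6],0.2],[[0,0,0],[0,0.9,0.78],0.2],[[0,0,0],[0,0.9,0.78],0.2]]}}

```text
time: 9.25
tool_pos: [0.5172, 0.0924, 0.0854]
orientation: [-0.065, 0.998, -0.0, -0.002]
force: [-0.3, -0.6, -0.0]
finger_gap: 0.0512
grasp_force: 0.0
```

```bash
python3 -c "
from h import *
plan([517.2,94,85],97.6)"
```

```text
turn [ 0.    -0.008 -0.005] shift [-0.002  0.016  0.004] q [ 0.06  0.37 -0.32  0.88 -0.   -0.07]
tool axes
 [[-0.992 -0.13  -0.004]
 [-0.13   0.992 -0.   ]
 [ 0.004  0.    -1.   ]] [0.5172 0.0924 0.0854] 9.25
```

Emit:
{"name": "carry_out", "arguments": {"increments": [[[0,0,0],[0,0.016,0],-1],[[0,0,0],[0,0.016,0],-1],[[0,0,0],[0,0.016,0],-1],[[0,0,0],[0,0.016,0],-1],[[0,0,0],[0,0.016,0],-1],[[0,0,0],[0,0.016,0],-1]], "grip_force": 80}}

```text
time: 10.0
tool_pos: [0.5196, 0.0948, 0.0886]
orientation: [-0.066, 0.998, -0.001, 0.001]
force: [-1.2, -1.9, 5.8]
finger_gap: 0.0167
grasp_force: 79.6
```

```bash
python3 - <<'E'
from h import *
s=read_state();print(s["force"],s["moment"])
# bed outline refit: dark top points, +y end and sides, robust
for n in("top","scene"):
    f=np.load(n+"0.npy",allow_pickle=True).item();W=pts(f);x,y,z=np.moveaxis(W,-1,0)
    m=(z>.066)&(z<.086)&(x>.4)&(x<.65)&(y>-.2)&(y<.2); P=W[m]*1000
    a=np.radians(4.85);ex=np.array([np.cos(a),np.sin(a)]);ey=np.array([-ex[1],ex[0]])
    Q=np.stack([P[:,:2]@ex,P[:,:2]@ey],1)
    for lo in range(-80,120,40):
        k=(Q[:,1]>lo-45)&(Q[:,1]<lo-5); print(n,lo,np.round(np.percentile(Q[k,0],[1,99]),1))
    k=(abs(Q[:,0]-531)<60); k2=Q[:,0]<488; print("yends",np.percentile(Q[k2,1],[1,99]),"gauge tip",np.array([611.5,-275.5])@ex,np.array([611.5,-275.5])@ey)
E
```

```text
[-1.1700718  -1.90626988  5.81771582] [-0.37453435  0.0863933   0.0335796 ]
top -80 [466.  593.8]
top -40 [466.6 593.8]
top 0 [466.1 593.2]
top 40 [466.  593.1]
top 80 [466.  593.6]
yends [-146.50210194   87.60312754] gauge tip 586.0176850836865 -326.2143049732141
scene -80 [467.8 595.6]
scene -40 [468.  595.8]
scene 0 [468.6 595.9]
scene 40 [468.1 596. ]
scene 80 [467.8 595.7]
yends [-146.99694396   89.68707086] gauge tip 586.0176850836865 -326.2143049732141
```

Emit:
{"name": "carry_out", "arguments": {"increments": [[[0,0,0],[0,-0.04,0],-1],[[0,0,0.01],[0,-0.12,0],-1],[[0,0,0.02],[0,-0.22,0],-1],[[0,0,0.03],[0,-0.32,0],-1],[[0,0,0.04],[0,-0.42,0],-1],[[0,0,0.05],[-0.01,-0.52,0],-1],[[0,0,0.06],[-0.01,-0.62,0],-1],[[0,0,0.07],[-0.01,-0.72,0],-1],[[0,0,0.08],[-0.01,-0.8,0],-1],[[0,0,0.09],[-0.01,-0.86,0],-1],[[0,0,0.1],[-0.01,-0.9,0],-1],[[0,0,0.1],[-0.01,-0.9,0],-1]]}}

```text
time: 11.5
tool_pos: [0.5326, 0.0074, 0.0886]
orientation: [-0.04, 0.999, 0.001, 0.002]
force: [-0.3, 3.1, 6.2]
finger_gap: 0.0169
grasp_force: 79.6
```

```bash
cat > m.py <<'E'
from h import *
s=read_state();print(s["force"],s["moment"],s["tool_pos"],s["time"])
a=np.radians(4.85);ex=np.array([np.cos(a),np.sin(a)]);ey=np.array([-ex[1],ex[0]])
for n in("top","scene"):
    f=grab_frame(n);W=pts(f);x,y,z=np.moveaxis(W,-1,0);I=f["pixels"].astype(int)
    b=(x>.4)&(x<.66)&(y>-.36)&(y<.15)
    print(n,"block",rect(W,(I[...,2]-I[...,0]>30)&(z>.1)&(z<.12)&b))
    m=(I.min(-1)>75)&(z>.071)&(z<.086)&b&(x<.6); P=W[m]*1000; Q=np.stack([P[:,:2]@ex,P[:,:2]@ey],1)
    lead=np.percentile(Q[:,1],0.5)
    for lo in(10,30,60,90):
        k=(Q[:,1]>lead+lo-10)&(Q[:,1]<lead+lo+10); print("  sides bed x",lo,np.round(np.percentile(Q[k,0],[1,99])-531,1),np.median(P[k,2]).round(1))
    for c in(-25,0,25):
        k=abs(Q[:,0]-531-c)<9; print("  lead y rel tip at",c,np.round(np.sort(Q[k,1])[[0,2,5]]+326.2,1))
    g=(x>.56)&(x<.63)&(y>-.3)&(y<-.26)&(z>.062); print(" tip",np.round(np.median(W[g&(x<.625)],0),4) if g.any() else None)
    cv2.imwrite(f"pics/{n}m.png",f["pixels"])
E
python3 m.py
```

```text
[-0.27331076  3.09694289  6.17373447] [ 0.48700622  0.0466114  -0.02496942] [0.53257281 0.0073527  0.08863075] 11.5
top block (array([ 548.2, -180.9]), array([50.1, 35.1]), 4.5, 268, np.float64(110.3))
  sides bed x 10 [-37.3  30.8] 78.6
  sides bed x 30 [-37.9  31.4] 78.7
  sides bed x 60 [-37.5  26.2] 79.5
  sides bed x 90 [-37.1  30.2] 78.3
  lead y rel tip at -25 [54.5 55.3 55.9]
  lead y rel tip at 0 [54.7 55.3 56.2]
  lead y rel tip at 25 [54.1 55.8 57.4]
 tip [ 0.619  -0.2752  0.0756]
scene block (array([ 550.3, -181.9]), array([49.1, 40.1]), 4.1, 233, np.float64(109.5))
  sides bed x 10 [-31.1  34.5] 78.2
  sides bed x 30 [23.3 35.5] 76.5
  sides bed x 60 [-33.2  33.5] 78.6
  sides bed x 90 [-35.7  33.5] 78.2
  lead y rel tip at -25 [ 53.6  56.1 108.5]
  lead y rel tip at 0 [ 52.7  55.3 123. ]
  lead y rel tip at 25 [53.  53.8 57. ]
 tip [ 0.6176 -0.2745  0.0768]
```

Emit:
{"name": "carry_out", "arguments": {"increments": [[[0,0,0],[0,-0.04,0],-1],[[0,0,0],[0,-0.1,0],-1],[[0,0,0],[0,-0.17,0],-1],[[0,0,0],[0,-0.25,0],-1],[[0,0,0],[0,-0.33,0],-1],[[0,0,0],[0,-0.4,0],-1],[[0,0,0],[0,-0.46,0],-1],[[0,0,0],[0,-0.5,0],-1],[[0,0,0],[0,-0.5,0],-1],[[0,0,0],[0,-0.5,0],-1]]}}

```text
time: 12.85
tool_pos: [0.5366, -0.0418, 0.0888]
orientation: [-0.04, 0.999, 0.002, 0.002]
force: [0.5, 4.7, 7.1]
finger_gap: 0.0165
grasp_force: 79.9
```

```bash
python3 m.py; python3 - <<'E'
import cv2
a=cv2.imread("pics/topm.png")[170:240,300:400]; cv2.imwrite("pics/f.png",cv2.resize(a,None,fx=7,fy=7,interpolation=2))
E
```

```text
[0.47171426 4.68812359 7.09805641] [ 0.98534164  0.12245052 -0.01574675] [ 0.53655162 -0.0418106   0.08883738] 12.85
top block (array([ 552. , -230.5]), array([49.9, 35.2]), 4.6, 265, np.float64(109.7))
  sides bed x 10 [-38.   30.6] 77.7
  sides bed x 30 [-37.7  16.7] 79.6
  sides bed x 60 [-37.1  25.9] 77.8
  sides bed x 90 [-35.9  31. ] 78.0
  lead y rel tip at -25 [5.  5.9 7. ]
  lead y rel tip at 0 [4.3 5.8 6.8]
  lead y rel tip at 25 [5.2 6.1 7.3]
 tip [ 0.5755 -0.2687  0.077 ]
scene block (array([ 554.2, -230.3]), array([49.4, 36.6]), 3.5, 217, np.float64(109.0))
  sides bed x 10 [15.1 32.8] 77.4
  sides bed x 30 [24.4 33.9] 75.9
  sides bed x 60 [-35.4  32.9] 77.7
  sides bed x 90 [-35.3  33.3] 77.7
  lead y rel tip at -25 [56.3 59.5 63.6]
  lead y rel tip at 0 [66.9 73.  74.4]
  lead y rel tip at 25 [3.5 3.9 4.6]
 tip [ 0.5855 -0.27    0.0765]
```

View pics/f.png

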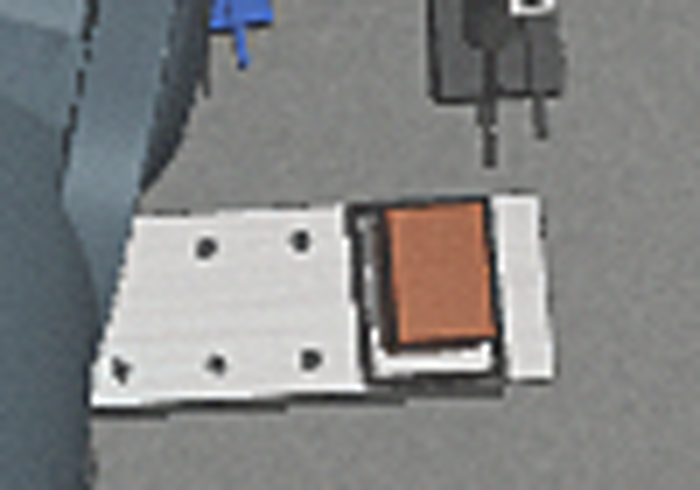

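```bash
python3 - <<'E'
from h import *
for n in("top","scene"):
    f=np.load(n+"0.npy",allow_pickle=True).item();W=pts(f);I=f["pixels"]
    c=np.array(f["T"])[:3,3];print(n,"cam",c.round(3))
    P=[[.612,-.2755,.074],[.64,-.2735,.074],[.5567,-.2801,.074],[.5567,-.2751,.074]]
    q=project(f,P);print(q.round(1).tolist(), ((q-[300,170])*7).round().tolist() if n=="top" else "")
    if n=="top":
        for r in range(184,196): print(r,[(int(I[r,c].max()),round(float(W[r,c,2])*1000)) for c in range(366,382)])
E
```

```text
top cam [ 0.33  -0.009  1.357]
[[376.9, 188.6], [376.0, 178.1], [379.0, 209.4], [377.1, 209.4]] [[539.0, 130.0], [532.0, 57.0], [553.0, 276.0], [540.0, 276.0]]
184 [(54, 3), (57, 5), (56, 2), (50, 1), (57, -1), (115, -2), (110, 7), (109, -1), (106, -5), (142, 4), (65, 75), (80, 77), (142, 0), (127, -3), (131, -1), (133, 3)]
185 [(136, -3), (140, -3), (76, -2), (80, -3), (70, 4), (137, -3), (134, 4), (133, 3), (130, 2), (133, 3), (79, 73), (74, 78), (133, -2), (132, -7), (129, 4), (127, -3)]
186 [(131, 6), (138, -3), (66, 3), (73, -5), (70, 0), (134, 1), (131, 2), (124, 1), (127, -6), (133, -1), (82, 69), (77, 75), (119, -3), (128, -2), (126, -2), (124, -1)]
187 [(126, 3), (132, -2), (65, 5), (69, 2), (65, -3), (131, -4), (132, -4), (127, -1), (131, 2), (131, 0), (74, 2), (77, 81), (125, 0), (134, 0), (126, -3), (120, 1)]
188 [(131, 0), (128, -3), (136, 4), (73, 3), (138, 2), (130, 4), (129, 2), (122, 1), (127, 0), (134, -1), (106, -1), (70, 81), (107, -2), (130, 0), (123, 2), (125, -3)]Traceback (most recent call last):
  File "<stdin>", line 8, in <module>
ValueError: cannot convert float NaN to integer
```

The close view shows the leading edge centre at crop (547,288). The pointer line (540,130), extended to the plate's centre line, lies at about (555,280), so about 4 mm remains. The block is inside the frame.

Emit:
{"name": "carry_out", "arguments": {"increments": [[[0,0,0],[0,-0.015,0],-1],[[0,0,0],[0,-0.03,0],-1],[[0,0,0],[0,-0.043,0],-1],[[0,0,0],[0,-0.043,0],-1],[[0,0,0],[0,-0.043,0],-1],[[0,0,0],[0,-0.043,0],-1],[[0,0,0],[0,-0.043,0],-1]]}}

```text
time: 13.82
tool_pos: [0.5368, -0.0455, 0.0889]
orientation: [-0.041, 0.999, 0.003, 0.002]
force: [-0.7, 6.7, 8.4]
finger_gap: 0.0164
grasp_force: 80.0
```

```bash
python3 m.py
```

```text
[-0.72345758  6.73226903  8.40789554] [ 1.36072728  0.20524136 -0.03908223] [ 0.53682094 -0.04545459  0.08892763] 13.825
top block (array([ 552.2, -234. ]), array([49.3, 35. ]), 3.6, 263, np.float64(109.5))
  sides bed x 10 [-37.7  30.8] 77.3
  sides bed x 30 [-37.5 -24.1] 77.8
  sides bed x 60 [-36.6  26.6] 77.5
  sides bed x 90 [-36.   30.6] 78.0
  lead y rel tip at -25 [0.2 2.6 3.6]
  lead y rel tip at 0 [0.5 2.5 3.4]
  lead y rel tip at 25 [1.2 1.8 3.8]
 tip [ 0.5751 -0.2695  0.0772]
scene block (array([ 553.8, -233.4]), array([50.4, 38.6]), 4.9, 219, np.float64(108.9))
  sides bed x 10 [15.9 34.3] 78.9
  sides bed x 30 [-29.9  35.1] 77.3
  sides bed x 60 [-35.3  33.3] 78.2
  sides bed x 90 [-34.8  33.7] 77.4
  lead y rel tip at -25 [50.8 57.7 58.9]
  lead y rel tip at 0 [67.8 70.8 71.6]
  lead y rel tip at 25 [-0.1  1.3  3.6]
 tip [ 0.5853 -0.272   0.077 ]
```

```bash
python3 -c "
from workcell import *
print(finish_job())"
```

```text
the job is handed in; nothing more can be done
None
```

The job is handed in: the block is in its nest and released, and the arm is holding the plate flat with its leading edge about 1 mm short of the gauge pointer by my camera measurements (6 mm allowed); the hand-in gave no verdict.

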